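# Open the propolis bottle that the tasting cup stands at

## Task

Three propolis bottles with push-and-turn safety caps stand in a row on the honey stall; open the one that the small white tasting cup stands at: press its cap down, and while it is down twist it anticlockwise until it is free, then lift it straight up. Finish while still holding the cap in the gripper, level and still, about 6 to 10 cm above its place and right over its bottle, touching nothing else. Leave the other two caps shut and do not shift or tip the cup or the other goods.

Things in the scene. Friction and masses are not known exactly. Their poses are not given: they have to be found in the camera images.
- bottle_a: leftmost (+y) of three alike amber bottles in a row across the table, fixed by a round wooden coaster (92 mm diameter, 12 mm thick): it cannot turn or tip. Blank paper label. Origin: centre of the coaster's underside, on the table; z up its axis; yaw arbitrary. Body 68 mm diameter up to height 88 mm, shoulder narrowing to a 29 mm neck at 113 mm, rim at 149 mm.
- cap_a: black ribbed round push-and-turn cap of the leftmost (+y) bottle, loose, 48 mm diameter, 32 mm tall, 30 g. Origin: centre of its underside; z up. Locked: underside 128 mm and top 160 mm above the table, on the bottle's axis, x along the bottle's x; it can neither turn nor lift. Fingers gripping its sides from above have 15 mm of room below its underside; 45 N grip is enough.
- neck_a (a point): centre of the neck's rim of the leftmost (+y) bottle, 149 mm above the table, inside the cap. A spring here pushes the cap up: 4 N locked, 11 N at 5.5 mm down, rigid stop at 7 mm. Kept 5 to 6 mm down, the cap turns anticlockwise seen from above (+ about z) and lifts free when turned 46 to 78 degrees (best 62); stop at 80. Clockwise is blocked.
- bottle_b: middle of three alike amber bottles in a row across the table, fixed by a round wooden coaster (92 mm diameter, 12 mm thick): it cannot turn or tip. Blank paper label. Origin: centre of the coaster's underside, on the table; z up its axis; yaw arbitrary. Body 68 mm diameter up to height 88 mm, shoulder narrowing to a 29 mm neck at 113 mm, rim at 149 mm.
- cap_b: black ribbed round push-and-turn cap of the middle bottle, loose, 48 mm diameter, 32 mm tall, 30 g. Origin: centre of its underside; z up. Locked: underside 128 mm and top 160 mm above the table, on the bottle's axis, x along the bottle's x; it can neither turn nor lift. Fingers gripping its sides from above have 15 mm of room below its underside; 45 N grip is enough.
- neck_b (a point): centre of the neck's rim of the middle bottle, 149 mm above the table, inside the cap. A spring here pushes the cap up: 4 N locked, 11 N at 5.5 mm down, rigid stop at 7 mm. Kept 5 to 6 mm down, the cap turns anticlockwise seen from above (+ about z) and lifts free when turned 46 to 78 degrees (best 62); stop at 80. Clockwise is blocked.
- bottle_c: rightmost (-y) of three alike amber bottles in a row across the table, fixed by a round wooden coaster (92 mm diameter, 12 mm thick): it cannot turn or tip. Blank paper label. Origin: centre of the coaster's underside, on the table; z up its axis; yaw arbitrary. Body 68 mm diameter up to height 88 mm, shoulder narrowing to a 29 mm neck at 113 mm, rim at 149 mm.
- cap_c: black ribbed round push-and-turn cap of the rightmost (-y) bottle, loose, 48 mm diameter, 32 mm tall, 30 g. Origin: centre of its underside; z up. Locked: underside 128 mm and top 160 mm above the table, on the bottle's axis, x along the bottle's x; it can neither turn nor lift. Fingers gripping its sides from above have 15 mm of room below its underside; 45 N grip is enough.
- neck_c (a point): centre of the neck's rim of the rightmost (-y) bottle, 149 mm above the table, inside the cap. A spring here pushes the cap up: 4 N locked, 11 N at 5.5 mm down, rigid stop at 7 mm. Kept 5 to 6 mm down, the cap turns anticlockwise seen from above (+ about z) and lifts free when turned 46 to 78 degrees (best 62); stop at 80. Clockwise is blocked.
- tasting_cup: small white open tasting cup, 48 mm rim diameter, 45 mm tall, loose. Origin: centre of its underside. It stands on the far side of the bottle to open, about 90 mm from its axis; that is the bottle nearest to it.
- honey_jar: small round amber jar of honey with a brass lid, 50 mm diameter, 60 mm tall, loose bystander on the far side of another bottle. Origin: centre of underside.
- bee_figure: small bee figure on a 44 mm round wooden foot, 61 mm tall, loose bystander on the far side of another bottle. Origin: centre of underside.
- candle: beeswax pillar candle, 48 mm diameter, 55 mm tall, loose bystander between two bottles. Origin: centre of underside.
- dipper: wooden honey dipper lying flat, 140 mm long, 28 mm thick at the head, loose bystander between two bottles. Origin: on the table under its length, 80 mm from the handle's end; x towards its head.
- gift_box: six-sided cardboard gift box, 90 mm across, 40 mm tall, loose bystander to the left (+y). Origin: centre of underside.
- big_jar: big round amber honey jar, 68 mm diameter, 85 mm tall, loose bystander to the right (-y). Origin: centre of underside.
There are look-alikes about, which are no part of the job. Leave any turquoise look-alike of the cap_b alone.

How it is judged:
By the outcome, as a careful person would: the job done as asked, in the order asked, and still so for the second after the job is handed in, while the arm keeps its last pose, push and grip.
It also fails if it takes over 35 s, if anything falls off the work surface, if the arm or the gripper's body presses on something with over 40 N, if the wrist force passes 120 N, or if a joint passes its speed limit or range.

## Robot

A 6-joint arm with a two-finger parallel gripper is mounted at the origin on the work surface. World frame = base frame: x ahead of the robot, y to its left, z up, the work surface at z = 0. Lengths are in m, angles in rad, forces in N, time in s.
With the tool pointing down it reaches from about 0.325 to 0.925 m from the base axis. Payload 3.1 kg.
Tool frame: the origin (TCP) lies midway between the tips of the shut fingers; the grasp point (between the pads) lies 19 mm behind it (manip.hold_point_z is the distance from the TCP to the grasp point, in m); z points along the fingers, y is the line along which they close (so a half turn about z gives the same grasp; the last joint's range is limited). The gripper opens to 85 mm and grips with 20 to 120 N. Pads are 22 mm wide; open, the fingers measure 114 mm over their backs; the gripper's body (76 mm by 85 mm) begins 54 mm behind the grasp point. The pads swing forward as they close: fully open they stand 13 mm farther back than shut.
Start: joints at [-1.29, 0.217, 1.613, -0, 1.311, -0.112], TCP at [0.239, -0.577, 0.231] pointing down, gripper open.
Joint ranges: [-2.75, 2.75], [-0.78, 2.1], [0.31, 2.55], [-1.13, 4.27], [0.13, 2.63], [-2.58, 2.58]. Speed limits (rad/s): [2.79, 2.79, 3.14, 3.14, 3.14, 3.14].

## Interface

Orientations are given as a rotation vector (axis times angle).
In Python, from rig import telemetry, camera, sign_off, manip gives the robot as it stands.
- The arm moves only by the tool play_rows, never from a script. Its argument "plan" is one flat list of numbers, 7 for each row, row after row: the shift along the world's x, y, z in cm, then the turn, a rotation vector about the world's x, y, z in rad, then the closure, from 0 (fully open) to 1 (shut). A call has 1 to 5 rows; each row shifts and turns the commanded pose from where the row before left it; what a row does not reach is not made up. A row lasts 1/8 s, in which the tool goes at most 62.5 mm and 10.7 degrees, less where a joint would pass 70% of its speed; a pose out of reach is approached as far as the arm can. A call with a gripper value outside its range is refused whole. The fingers move at their own pace and stop on an object; the grip force is fixed at half the most. Time passes only in rows, so rows that do not move let the fingers close. It gives the time, the measured TCP pose, the force, the opening and the grip force at its end, in the units of the state.
- telemetry.get_state(): the state, without advancing time (a new reading comes with each control period).
- camera(name): name is "scene" or "top" or "wrist"; returns a dict with "color" (480x640x3 uint8, red, green, blue), "fx", "fy", "cx", "cy" (pixels), "xyz" and "rotation" of the camera in the world; the wrist camera has in their place "mount" (4x4, takes a point from camera to tool coordinates, whose origin is the TCP and whose axes are the flange's). Camera axes: x right, y up, looking along -z (the intrinsics and any distortion apply to the point x, -y, -z); pixel columns grow to the right and rows downward; lengths in m; the calibration is good to about 2 mm. The wrist camera is an equidistant fisheye: a pixel r from the principal point sees the ray r / f radians off the axis. A picture is of the moment at which its call begins: read the wrist's pose just before it. There is no depth.
- sign_off(): hands the job in; it is judged then, once.
The state is a dict: "time": time; "joints": joint angles; "joint_velocities": joint speeds; "joint_torque": joint torques, N m; "position": TCP position; "tool_rot": TCP orientation; "wrist_force": force on the tool from outside, world axes, zero at the start; "wrist_torque": the same for the moment, N m; "opening": finger opening in m; "finger_force": force on a finger pad.
Only numpy, scipy, OpenCV 4.12 (cv2) and the standard library are available. Lean on these libraries where they do the work, as an engineer would, in place of code of your own. Each camera call takes 0.05 s, during which the arm holds its last target. There are 200 camera calls.

## Working session

There is one attempt and no reset: what is moved stays moved. The work goes in short steps, Python scripts to look and compute and a tool call to move; the robot and the scene stay as the last step left them, time stands still between calls to the robot, and variables do not carry over. Pictures are saved under pics/ and viewed, at most 10 in all, crops included, and the job is handed in when it is done.

Besides the shell and the picture viewer there is one more tool, called after "Call:" as name(argument=value, ...) on one line, values as JSON. play_rows: Moves the arm, as the interface text tells. Its arguments: {"type":"object","properties":{"plan":{"type":"array","items":{"type":"number"}}},"required":["plan"]}

```bash
mkdir -p pics; ls; python3 - <<'E'
from rig import telemetry, camera, manip
import cv2,pickle
print(telemetry.get_state()); print(manip)
d={}
for n in ("scene","top"):
    c=camera(n); d[n]=c; cv2.imwrite(f"pics/{n}0.png",c["color"][:,:,::-1]); print(n,{k:v for k,v in c.items() if k!="color"})
pickle.dump(d,open("d.pkl","wb"))
E
```

```text
pics
{'time': 0.0, 'joints': array([-1.29021383e+00,  2.17788052e-01,  1.61492466e+00,  4.54449819e-05,
        1.31130172e+00, -1.12202747e-01]), 'joint_velocities': array([-0.00035122, -0.00054022,  0.000346  , -0.00138338, -0.00313244,
       -0.00165197]), 'joint_torque': array([-3.66738441e-04, -3.96847129e+01, -3.03851259e+01, -7.26620010e-05,
        9.76739422e-03, -2.23208950e-06]), 'position': array([ 0.23903172, -0.57660508,  0.2299522 ]), 'tool_rot': array([-3.07883457e+00, -6.12537422e-01,  2.50969079e-04]), 'wrist_force': array([-0.11671685, -0.53586304,  0.61934966]), 'wrist_torque': array([-0.05419354, -0.03272969, -0.03746537]), 'finger_force': 0.0, 'opening': 0.08551921235053953}
<Robot object at 0x7f328f367b60>
scene {'fx': 491.0338153419617, 'fy': 491.0338153419617, 'cx': 324.519753774203, 'cy': 234.44985161228968, 'xyz': array([ 1.06532639, -0.54290359,  0.75270743]), 'rotation': array([0.8457668 , 0.33718694, 0.75871579])}
top {'fx': 613.5168822668708, 'fy': 613.5168822668708, 'cx': 324.345641612062, 'cy': 237.1436781918082, 'xyz': array([ 0.40846598, -0.01004426,  1.64063875]), 'rotation': array([ 0.06709133, -0.06020786, -1.55421186])}
```

View pics/scene0.png

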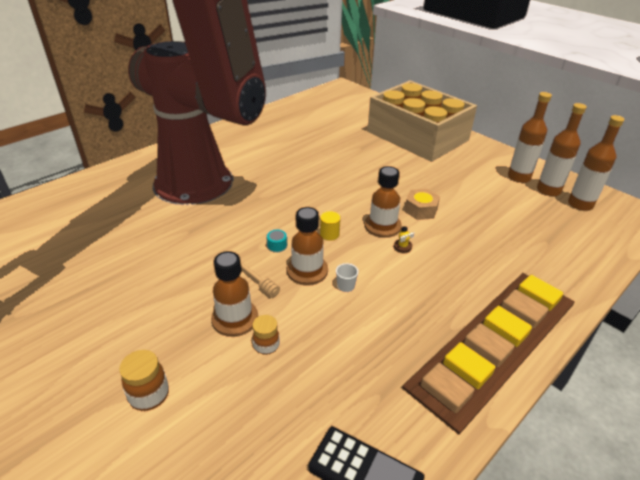

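View pics/top0.png

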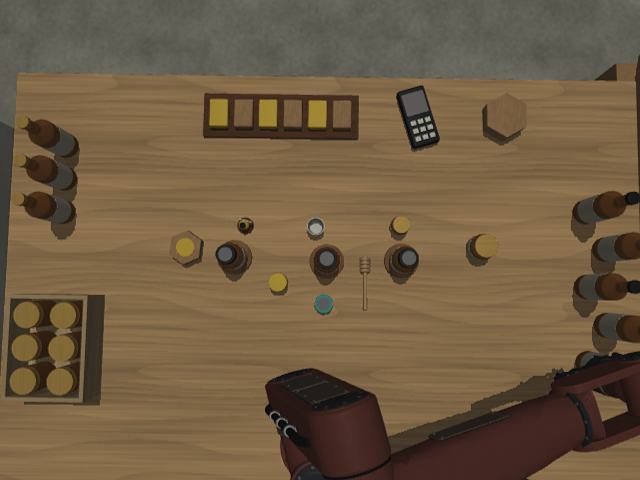

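The white cup is at scene (346,278) and top (316,228). It is nearest the middle bottle, whose cap is at scene (307,218) and top (327,258), so bottle_b is the target. The turquoise decoy is at top (324,303).

```bash
cat > h.py <<'E'
import numpy as np,cv2
from scipy.spatial.transform import Rotation as R
def ray(c,u,v):
    d=R.from_rotvec(c["rotation"]).apply([(u-c["cx"])/c["fx"],-(v-c["cy"])/c["fy"],-1.]); return np.array(c["xyz"]),d/np.linalg.norm(d)
def plane(c,u,v,z):
    o,d=ray(c,u,v); return o+d*(z-o[2])/d[2]
def tri(rs):
    A=sum(np.eye(3)-np.outer(d,d) for o,d in rs); b=sum((np.eye(3)-np.outer(d,d))@o for o,d in rs); p=np.linalg.solve(A,b)
    return p,[np.linalg.norm((np.eye(3)-np.outer(d,d))@(p-o)) for o,d in rs]
E
python3 - <<'E'
import pickle,cv2,numpy as np
from h import *
d=pickle.load(open("d.pkl","rb"))
out=[]
for n,(x0,x1,y0,y1) in {"top":(300,355,235,285),"scene":(285,330,195,245)}.items():
    im=d[n]["color"][y0:y1,x0:x1].astype(int); s=im.max(2)-im.min(2); v=im.max(2)
    # top face: grey; side: black
    for nm,m in (("face",(s<25)&(v>55)&(v<150)),("cap",(s<30)&(v<150))):
        nn,lab,st,ce=cv2.connectedComponentsWithStats(m.astype(np.uint8),connectivity=4)
        for k in range(1,nn):
            if st[k,4]>40: print(n,nm,st[k]+[x0,y0,0,0,0],ce[k]+[x0,y0])
    out.append(cv2.resize(d[n]["color"][y0:y1,x0:x1],(380,380),interpolation=cv2.INTER_NEAREST))
cv2.imwrite("pics/crop.png",np.hstack(out)[:,:,::-1])
E
```

```text
top face [320 251  14  15 166] [326.34337349 258.19277108]
top cap [317 249  20  21 334] [326.41317365 258.67365269]
top cap [314 261  25  19 190] [324.45789474 272.75263158]
scene face [297 208  21  11 179] [306.83798883 212.97765363]
scene cap [296 208  22  24 459] [306.90196078 219.40305011]
```

View pics/crop.png

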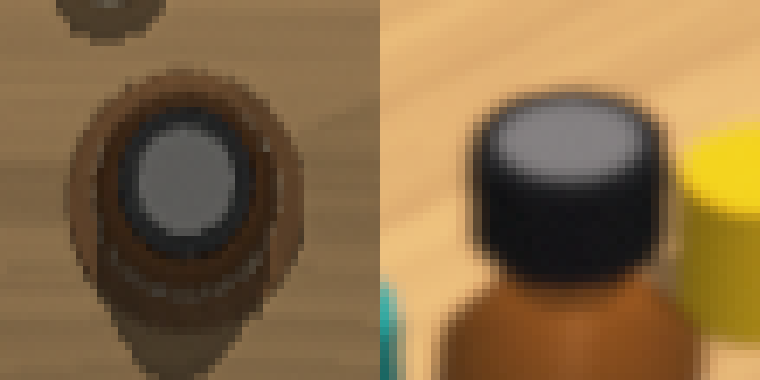

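```bash
python3 - <<'E'
import pickle
from h import *
from rig import manip
d=pickle.load(open("d.pkl","rb")); t,s=d["top"],d["scene"]
p,e=tri([ray(t,326.4,258.1),ray(s,307.0,213.0)]); print("cap top",p,e, manip.hold_point_z)
print(plane(t,326.4,258.1,.16),plane(s,307,213,.16),"cup",plane(t,316,228,.045),"L",plane(t,229,254,.16),"R",plane(t,408,258,.16))
E
```

```text
cap top [ 0.47820039 -0.00836332  0.16066077] [np.float64(2.1052126042347598e-05), np.float64(2.105212604222493e-05)] 0.0187
[ 0.47824535 -0.00834668  0.16      ] [ 0.47753197 -0.00778325  0.16      ] cup [0.56191582 0.02017628 0.045     ] L [0.48448135 0.22722948 0.16      ] R [ 0.48156421 -0.20525516  0.16      ]
```

Call:
play_rows(plan=[2.4,5.7,0,0,0,0,0,2.4,5.7,0,0,0,0,0,2.4,5.7,0,0,0,0,0,2.4,5.7,0,0,0,0,0,2.4,5.7,0,0,0,0,0])

```text
time: 0.72
position: [0.3595, -0.2903, 0.2309]
tool_rot: [-3.081, -0.612, -0.0]
wrist_force: [0.4, 0.3, -0.7]
opening: 0.0853
finger_force: 0.0
```

Call:
play_rows(plan=[2.4,5.7,0,0,0,0,0,2.4,5.7,0,0,0,0,0,2.4,5.7,0,0,0,0,0,2.4,5.6,0,0,0,0,0,2.3,5.6,0,0,0,0,0])

```text
time: 1.35
position: [0.4785, -0.0074, 0.2311]
tool_rot: [3.081, 0.613, 0.0]
wrist_force: [1.2, -1.0, 1.2]
opening: 0.0854
finger_force: 0.0
```

Call:
play_rows(plan=[0,0,0,0,0,0,0,0,0,0,0,0,0,0])

```text
time: 1.6
position: [0.4777, -0.0094, 0.2308]
tool_rot: [3.081, 0.615, -0.002]
wrist_force: [0.4, -0.9, -0.7]
opening: 0.0853
finger_force: 0.0
```

```bash
python3 - <<'E'
from rig import telemetry,camera
from h import *
import pickle
s=telemetry.get_state(); c=camera("wrist"); pickle.dump((s,c),open("w.pkl","wb"))
cv2.imwrite("pics/w1.png",c["color"][:,:,::-1]); print(s["position"],s["joints"],{k:v for k,v in c.items() if k!="color"})
# expected pixel of cap top centre
T=np.array(c["mount"]); Rt=R.from_rotvec(s["tool_rot"]).as_matrix()
p=Rt.T@(np.array([.478,-.008,.16])-s["position"]); q=T[:3,:3].T@(p-T[:3,3]); x,y,z=q[0],-q[1],-q[2]
th=np.arctan2(np.hypot(x,y),z); print(c["cx"]+c["fx"]*th*x/np.hypot(x,y),c["cy"]+c["fy"]*th*y/np.hypot(x,y))
E
```

```text
[ 0.4777371  -0.00944083  0.23075696] [-1.66315194e-01 -1.02921847e-01  1.95007146e+00 -7.55536846e-04
  1.29570014e+00  1.01080224e+00] {'fx': 371.64829954431775, 'fy': 371.64829954431775, 'cx': 322.9525998730709, 'cy': 242.9742057016502, 'mount': array([[-3.95589376e-04,  9.44776746e-01,  3.27714425e-01,
         8.43044370e-02],
       [ 9.99999890e-01,  2.90722094e-04,  3.68985462e-04,
        -5.80233731e-04],
       [ 2.53335061e-04,  3.27714535e-01, -9.44776756e-01,
        -1.42744441e-01],
       [ 0.00000000e+00,  0.00000000e+00,  0.00000000e+00,
         1.00000000e+00]])}
322.0466397210048 257.2997992248066
```

View pics/w1.png

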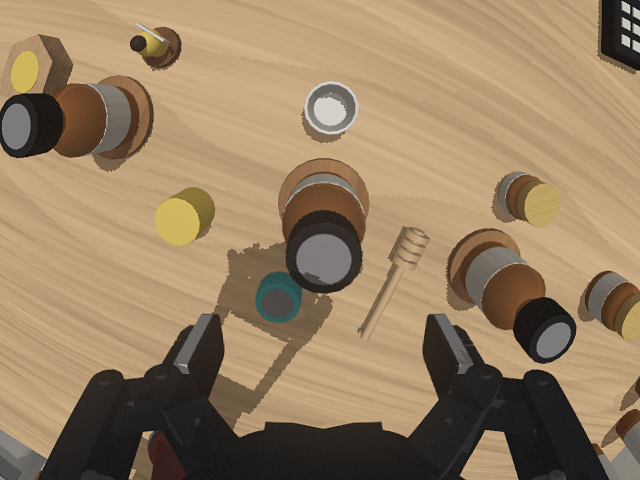

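The wrist view shows the cap face at about (323,258), which matches the predicted (322,257). The fingers are centred on it and the cup stands behind it at (330,108), so I'll descend.

Call:
play_rows(plan=[0,0,-3,0,0,0,0,0,0,-3,0,0,0,0,0,0,-3,0,0,0,0,0,0,0,0,0,0,0,0,0,0,0,0,0,0])

```text
time: 2.28
position: [0.4788, -0.0106, 0.1423]
tool_rot: [3.081, 0.61, 0.002]
wrist_force: [-0.3, -0.5, 1.2]
opening: 0.0853
finger_force: 0.0
```

```bash
python3 - <<'E'
from rig import telemetry,camera
import numpy as np
P=[]
for i in range(8):
    P.append(np.r_[telemetry.get_state()["position"]]); camera("wrist")
P=np.array(P); print(P.round(4),P.mean(0))
E
```

```text
[[ 0.4788 -0.0106  0.1423]
 [ 0.4794 -0.0104  0.1429]
 [ 0.4796 -0.0102  0.1431]
 [ 0.4796 -0.01    0.1431]
 [ 0.4794 -0.0098  0.1429]
 [ 0.4792 -0.0097  0.1427]
 [ 0.479  -0.0096  0.1424]
 [ 0.4788 -0.0094  0.1421]] [ 0.47922324 -0.00996523  0.14268284]
```

Call:
play_rows(plan=[0,0.1,-1.1,0,0,0,0,0,0,-1,0,0,0,0,0,0,0,0,0,0,0,0,0,0,0,0,0,1,0,0,0,0,0,0,1])

```text
time: 3.3
position: [0.4786, -0.0084, 0.1206]
tool_rot: [3.081, 0.613, 0.001]
wrist_force: [0.4, 0.7, -0.3]
opening: 0.0516
finger_force: 0.0
```

Call:
play_rows(plan=[0,0,0,0,0,0,1,0,0,0,0,0,0,1,0,0,0,0,0,0,1,0,0,0,0,0,0,1,0,0,0,0,0,0,1])

```text
time: 3.92
position: [0.4787, -0.0086, 0.1207]
tool_rot: [3.081, 0.613, 0.001]
wrist_force: [-0.7, -1.0, 3.5]
opening: 0.0471
finger_force: 61.1
```

Call:
play_rows(plan=[0,0,-0.2,0,0,0,1,0,0,-0.2,0,0,0,1,0,0,-0.1,0,0,0,1,0,0,0,0,0,0,1,0,0,0,0,0,0,1])

```text
time: 4.55
position: [0.4787, -0.0086, 0.1163]
tool_rot: [3.081, 0.613, 0.001]
wrist_force: [-3.2, -0.9, 9.7]
opening: 0.0472
finger_force: 61.5
```

```bash
cat > m.py <<'E'
from rig import telemetry,camera
import numpy as np
P=[]
for i in range(6):
    s=telemetry.get_state(); P.append(np.r_[s["position"]*1000,s["wrist_force"],s["wrist_torque"][2],s["opening"]*1000]); camera("top")
print(np.mean(P,0).round(2),np.std(P,0).round(2))
E
python3 m.py
```

```text
[478.69  -8.58 116.35  -2.81  -0.92   9.48  -0.    47.11] [0.01 0.01 0.01 0.43 0.41 0.37 0.02 0.17]
```

Call:
play_rows(plan=[0,0,-0.13,0,0,0,1,0,0,0,0,0,0,1,0,0,0,0,0,0,1])

```text
time: 5.22
position: [0.4787, -0.0086, 0.1153]
tool_rot: [3.081, 0.613, 0.0]
wrist_force: [-3.9, -1.1, 11.4]
opening: 0.0471
finger_force: 61.7
```

```bash
python3 m.py
```

```text
[ 4.7870e+02 -8.5900e+00  1.1529e+02 -3.5500e+00 -6.0000e-01  1.0690e+01
 -1.0000e-02  4.7180e+01] [0.01 0.   0.01 0.51 0.35 0.39 0.02 0.12]
```

Call:
play_rows(plan=[0,0,-0.01,0,0,0.1,1,0,0,0,0,0,0.1,1,0,0,0,0,0,0,1,0,0,0,0,0,0,1])

```text
time: 6.02
position: [0.4794, -0.0083, 0.1155]
tool_rot: [3.004, 0.918, 0.003]
wrist_force: [-3.1, -0.0, 10.7]
opening: 0.0474
finger_force: 61.7
```

```bash
python3 m.py
```

```text
[ 4.7939e+02 -8.3600e+00  1.1547e+02 -2.7500e+00  5.0000e-02  1.0260e+01
  3.0000e-02  4.7170e+01] [0.02 0.01 0.01 0.26 0.42 0.41 0.03 0.13]
```

Call:
play_rows(plan=[0,0,-0.02,0,0,0.11,1,0,0,0,0,0,0.11,1,0,0,0,0,0,0.11,1,0,0,0,0,0,0.11,1,0,0,0,0,0,0,1])

```text
time: 6.95
position: [0.4798, -0.0082, 0.1154]
tool_rot: [2.731, 1.552, 0.004]
wrist_force: [-0.7, 0.5, 11.3]
opening: 0.047
finger_force: 61.8
```

```bash
python3 m.py
```

```text
[ 4.7978e+02 -8.1800e+00  1.1544e+02 -1.2400e+00  9.3000e-01  1.0480e+01
  6.0000e-02  4.7060e+01] [0.01 0.02 0.01 0.43 0.61 0.73 0.04 0.14]
```

Call:
play_rows(plan=[0,0,-0.01,0,0,0.11,1,0,0,0,0,0,0.11,1,0,0,0,0,0,0.11,1,0,0,0,0,0,0.11,1,0,0,0,0,0,0,1])

```text
time: 7.88
position: [0.4794, -0.008, 0.1152]
tool_rot: [2.326, 2.11, 0.003]
wrist_force: [-1.8, 1.4, 11.6]
opening: 0.0472
finger_force: 61.8
```

```bash
python3 m.py
```

```text
[ 4.7936e+02 -7.9900e+00  1.1518e+02 -2.3800e+00  1.6300e+00  1.0770e+01
  7.0000e-02  4.6930e+01] [0.01 0.01 0.02 0.58 0.66 0.68 0.02 0.2 ]
```

Call:
play_rows(plan=[0,0,0.5,0,0,0,1,0,0,0.3,0,0,0,1,0,0,0.2,0,0,0,1,0,0,0,0,0,0,1])

```text
time: 8.68
position: [0.4777, -0.0083, 0.123]
tool_rot: [-2.327, -2.109, 0.001]
wrist_force: [1.2, -0.5, 0.6]
opening: 0.0471
finger_force: 61.3
```

Force is near zero above the locked height, so the cap is free and I'll lift it straight up.

Call:
play_rows(plan=[0,0,1.5,0,0,0,1,0,0,2,0,0,0,1,0,0,2,0,0,0,1,0,0,1.5,0,0,0,1,0,0,0.7,0,0,0,1])

```text
time: 9.3
position: [0.4785, -0.0085, 0.2018]
tool_rot: [2.327, 2.109, 0.001]
wrist_force: [0.9, -0.8, -0.8]
opening: 0.047
finger_force: 61.9
```

Call:
play_rows(plan=[0,0,0,0,0,0,1,0,0,0,0,0,0,1,0,0,0,0,0,0,1,0,0,0,0,0,0,1])

```text
time: 9.8
position: [0.4779, -0.0083, 0.2]
tool_rot: [-2.327, -2.109, 0.001]
wrist_force: [-0.9, -0.7, -0.6]
opening: 0.047
finger_force: 61.9
```

```bash
python3 m.py; python3 - <<'E'
from rig import camera
import cv2,numpy as np
a=camera("scene")["color"][100:380,180:480]; b=camera("wrist")["color"]
cv2.imwrite("pics/f.png",np.hstack([cv2.resize(a,(400,373)),cv2.resize(b,(400,373))])[:,:,::-1])
E
```

```text
[ 4.781e+02 -8.390e+00  2.003e+02  6.000e-02 -1.400e-01 -1.500e-01
  1.000e-02  4.712e+01] [0.11 0.02 0.17 0.61 0.45 0.61 0.02 0.21]
```

View pics/f.png

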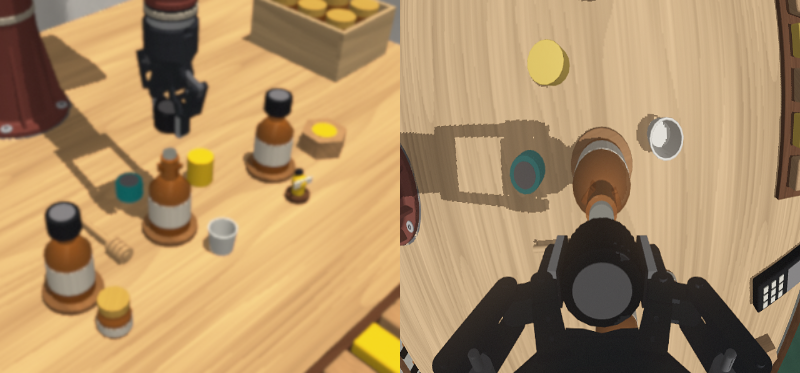

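The cap is held about 8 cm above its place, with the open neck visible at (170,155) in the left half. The other two caps are still on, and the cup at (222,237) and the other goods stand unmoved.

```bash
python3 -c "
from rig import sign_off; print(sign_off())"
```

```text
the job is handed in; nothing more can be done
None
```

I opened the middle bottle, the one the tasting cup stands at, and handed the job in with its cap held level and still about 8 cm above its neck; the other two caps stayed shut and nothing else visibly moved.

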